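# Snap a seed cassette into the reader

## Robot

A 7-joint arm with a two-finger parallel gripper is mounted at the origin on the work surface. World frame = base frame: x ahead of the robot, y to its left, z up, the work surface at z = 0. Lengths are in m, angles in rad, forces in N, time in s.
With the tool pointing down it reaches from about 0.4 to 0.85 m from the base axis. Payload 6.9 kg.
Tool frame: the origin (TCP) lies midway between the tips of the shut fingers; the grasp point (between the pads) lies 19 mm behind it (env.pinch_z is the distance from the TCP to the grasp point, in m); z points along the fingers, y is the line along which they close (so a half turn about z gives the same grasp; the last joint's range is limited). The gripper opens to 85 mm and grips with 20 to 120 N. Pads are 22 mm wide; open, the fingers measure 114 mm over their backs; the gripper's body (76 mm by 85 mm) begins 54 mm behind the grasp point. The pads swing forward as they close: fully open they stand 13 mm farther back than shut.
Start: joints at [-1.169, 0.507, -0.238, 1.5, 0.126, 1.149, -0.155], TCP at [0.183, 0.598, 0.231] pointing down, gripper open.
Joint ranges: [-3.08, 3.08], [-0.24, 2.05], [-1.43, 1.35], [0, 2.5], [-1.52, 4.66], [0.17, 1.96], [-2.89, 2.89]. Speed limits (rad/s): [2.39, 2.39, 3.14, 3.14, 3.14, 3.14, 3.14].

## Interface

Orientations are given as [roll, pitch, yaw] about the fixed x, y, z axes, in that order (R = Rz(yaw) Ry(pitch) Rx(roll)).
In Python, from rig import env gives the robot as it stands. The module is installed in compiled form; this text tells all that it offers.
- The arm moves only by the tool drive_tool, never from a script. Its argument "targets" is a list of rows, each a list of 6 numbers: the shift along the tool's x, y, z in m, then the turn, a rotation vector about the tool's x, y, z in units of 8 degrees (1.0 is 8 degrees). In form: [[x, y, z, ax, ay, az], ...]. A call has 1 to 10 rows; each row is the pose to reach, as a shift and turn from the pose commanded when the call began, along the tool's axes at that moment; what a row does not reach only later rows make up. A row lasts 1/8 s, in which the tool goes at most 62.5 mm and 10.7 degrees, less where a joint would pass 70% of its speed; a pose out of reach is approached as far as the arm can. A call with a gripper value outside its range is refused whole. "gripper" is the opening, from -1 (shut) to 1 (fully open), set as the call begins (left out, the last holds). The fingers move at their own pace and stop on an object; "newtons" is the grip in N (left out, the last holds). Time passes only in rows, so rows that repeat a pose let the fingers close. It gives the time, the measured TCP pose, the force, the opening and the grip force at its end, in the units of the state.
- env.sense(): the state, without advancing time (a new reading comes with each control period).
- env.read_camera(name): name is "scene" or "top"; returns (picture, depth): 384x512x3 uint8, blue, green, red; 384x512 float32, m along the optical axis (not along the pixel's ray), 0 where there is no reading.
- env.get_calibration(name): a dict with "vertical_fov" (degrees; the focal length in pixels is half the picture's height over the tangent of half this angle, whatever the lens; pixels are square), "cx", "cy" (the principal point, pixels), "k1" (the pictures are not rectified: a ray, as slopes to the right and down, at radius r is drawn at 1 + k1 r^2 times it, then the intrinsics apply), "world_to_cam" (4x4, takes a point from world to camera coordinates). Camera axes: x right, y down, z forward; pixel columns grow to the right and rows downward; lengths in m; the calibration is good to about 2 mm. A picture is of the moment at which its call begins. get_calibration takes no time and is no camera call.
- env.sign_off(): hands the job in; it is judged then, once.
Trained networks look in the newest picture that a camera, given by its name, has taken for a name from the list of things; names that differ only in an ending like _2 or _b are one class to them, and where a whole thing is asked for, a point or a joint stands for the part that bears it (a point fixed in the world has none). Each returns a list of dicts, best first, with "p" (0 to 1); they miss things now and then, are a little off and sometimes report something else, mostly with a low value. They report only what shows in the picture. A call takes as long as a camera call. They do not tell look-alikes from the thing itself.
- env.silhouettes(name, camera): "region" (384x512 bool, what is visible of it) and "extent" ([centre column, centre row, width, height] as shares, 0 to 1, of the picture: columns of its width, rows of its height, round what is visible of it).
- env.spot_point(name, camera): "point" ([column, row] as shares, 0 to 1, of the picture: columns of its width, rows of its height: a listed point, or the origin of a listed thing).
The state is a dict: "t": time; "joints": joint angles; "joint_vel": joint speeds; "joint_torque": joint torques, N m; "tool_pos": TCP position; "tool_rot": TCP orientation; "wrist_force": force on the tool from outside, world axes, zero at the start; "torque": the same for the moment, N m; "width": finger opening in m; "grasp_force": force on a finger pad.
Only numpy, scipy, OpenCV 4.12 (cv2) and the standard library are available. Lean on these libraries where they do the work, as an engineer would, in place of code of your own. Each camera call takes 0.05 s, during which the arm holds its last target. There are 200 camera calls.

## Task

Load the narrow-waisted seed cassette into the reader: swing the gate arm clear of the sloping lane, lay the cassette in the lane and slide it up under the hood until the spring catch snaps into its waist, let go of it, then swing the gate arm fully shut behind it. The wider, straight-sided cassette does not fit; leave it, the ruler and the small jar where they are.

Things in the scene. Friction and masses are not known exactly. Their poses are not given: they have to be found in the camera images.
- lane: Aluminium lane of the seed reader (fixed; 270 x 150 mm foot, 215 high), rising 30 degrees from level. Origin: on the lane floor under the middle of a fully home cassette. x points up the slope (sliding-in way), y across, z square to the floor. The floor runs from x -190 mm (low end, 20 mm above the table) to +90, y -75 to +75. A home cassette's middle lies at x -2 to +2.5 mm.
- lane_mouth (a point): Point on the lane floor at its middle, lane x -61 mm, where the splayed lead-ins begin (about 100 mm apart). They narrow to lane x -40 mm; from there two dark rails, 14 mm high, inner faces 81 mm apart, guide the cassette.
- hood_edge (a point): Middle of the white hood's lower front edge, at lane x +37 mm, 22 mm above the floor. The hood's top is 56 mm above the floor; it covers lane x +37 to +105. Inside it a stop face at lane x +62.5 mm ends the cassette's travel.
- catch_back (a point): Top inner corner of the steel catch's square back face when sprung out: lane x +28, y +30.5, 14 mm above the floor. The catch stands in at the +y rail; its sloping face begins at lane x -2 mm. It yields only sideways, to a cassette coming up the lane; a cassette lowered onto it from above jams.
- catch (a joint): Spring catch, slides across the lane: 0 = sprung out, 10 mm into the lane; grows in m as it is pushed aside (to 0.013). Spring 3 N at rest, about 5 N pushed aside; the cassette needs a push of roughly 5 to 15 N. It snaps into the waist once the leading end is past, and then keeps the cassette from sliding down.
- gate (a joint): Gate arm: 0 = shut, straight across the lane along lane y; grows in rad as its tip swings down the slope; about 1.57 = along the lane's side pointing down the slope, clear of the cassette; stop at 1.75. Stays where left; about 1.5 N at the pin moves it. Steel bar 12 mm wide, 6 to 18 mm above the lane floor.
- gate_pivot (a point): The gate arm's pivot on the lane floor, lane x -74, y -62 mm. It turns about lane z.
- gate_pin (a point): Upright black round pin on the gate arm's free end, 98 mm from the pivot: 16 mm diameter, standing from 18 to 63 mm above the lane floor, square to it. This point is on its axis 42 mm above the floor: pinch or push it here.
- cassette_grip (a point): The cassette to load: white plastic plate 120 x 76 x 16 mm with dark wells; its two ends are 30 mm long and 76 wide, the 60 mm between them is a waist 52 wide. On it a central grey handle 36 long, 18 wide, its top 60 mm above the underside. This point: middle of the handle, 38 mm above the underside. x along the length, y across (grip the 18 mm), z up. Either end may go first. 0.25 kg, lies on a 2 mm mat at the start.
- spare_grip (a point): The other cassette, not to be used: white straight-sided plate 130 x 100 x 16 mm with the same grey handle; point and axes as for the first.
- ruler: Steel ruler 160 x 28 x 5 mm lying on the table; origin under its middle, x along it. Leave alone.
- small_jar: Small clear jar with a white lid, 48 mm diameter, 74 mm high; origin under its middle. Leave alone.
There are look-alikes about, which are no part of the job. Leave any red look-alike of the part that bears cassette_grip alone.

How it is judged:
By the outcome, as a careful person would: the job done as asked, in the order asked, and still so for the second after the job is handed in, with the robot touching nothing.
It also fails if it takes over 61 s, if anything falls off the work surface, if the arm or the gripper's body presses on something with over 40 N, if the wrist force passes 120 N, or if a joint passes its speed limit or range.

## Working session

There is one attempt and no reset: what is moved stays moved. The work goes in short steps, Python scripts to look and compute and a tool call to move; the robot and the scene stay as the last step left them, time stands still between calls to the robot, and variables do not carry over. Pictures are saved under pics/ and viewed, at most 10 in all, crops included, and the job is handed in when it is done.

Besides the shell and the picture viewer there is one more tool, called after ">>>" as name(argument=value, ...) on one line, values as JSON. drive_tool: Moves the arm, as the interface text tells. Its arguments: {"type":"object","properties":{"targets":{"type":"array"},"gripper":{"type":"number"},"newtons":{"type":"number"}},"required":["targets"]}

```bash
mkdir -p pics; cat > h.py <<'E'
import numpy as np, cv2
from scipy.spatial.transform import Rotation as R
from rig import env
def cal(c):
    k=env.get_calibration(c); f=192/np.tan(np.radians(k['vertical_fov'])/2)
    return f,k['cx'],k['cy'],k['k1'],np.array(k['world_to_cam'])
def ray(c,u,v):
    f,cx,cy,k1,T=cal(c); d=np.array([(u-cx)/f,(v-cy)/f]); s=d.copy()
    for _ in range(20): s=d/(1+k1*(s@s))
    return np.array([s[0],s[1],1.])
def px2w(c,u,v,z):
    T=np.linalg.inv(cal(c)[4]); return T[:3,:3]@(ray(c,u,v)*z)+T[:3,3]
def onplane(c,u,v,n,p):  # intersect pixel ray with plane
    T=np.linalg.inv(cal(c)[4]); d=T[:3,:3]@ray(c,u,v); o=T[:3,3]
    return o+d*(n@(p-o))/(n@d)
def w2px(c,P):
    f,cx,cy,k1,T=cal(c); q=T[:3,:3]@np.asarray(P)+T[:3,3]; s=q[:2]/q[2]; s=s*(1+k1*(s@s)); return s*f+[cx,cy]
E
python3 - <<'E'
from h import *
np.set_printoptions(precision=4,suppress=True)
for c in ("scene","top"):
    im,d=env.read_camera(c); cv2.imwrite(f"pics/{c}0.png",cv2.resize(im,(800,600))); np.save(f"{c}d.npy",d);np.save(f"{c}i.npy",im)
    print(c,cal(c)[:4],np.linalg.inv(cal(c)[4])[:3])
    for n in ("lane","lane_mouth","hood_edge","catch_back","gate_pivot","gate_pin","cassette_grip","spare_grip","ruler","small_jar"):
        for r in env.spot_point(n,c)[:3]:
            u,v=np.array(r['point'])*[512,384]; z=d[int(min(v,383)),int(min(u,511))]
            print(n,round(r['p'],2),round(u,1),round(v,1),px2w(c,u,v,z))
print(env.sense(),env.pinch_z)
E
```

```text
scene (np.float64(499.61671106538085), 256.559644670347, 189.98923011799354, 0.02110714961112596) [[ 0.722   0.5326 -0.4417  0.9029]
 [ 0.6919 -0.5592  0.4566 -0.4841]
 [-0.0038 -0.6353 -0.7722  0.8997]]
lane 0.62 340.5 140.1 [0.49   0.2104 0.1158]
lane_mouth 0.8 323.7 164.7 [0.4927 0.1535 0.0825]
catch_back 0.9 337.0 121.5 [0.4558 0.2389 0.1304]
catch_back 0.19 322.6 162.2 [0.4872 0.1564 0.0842]
gate_pivot 0.96 344.0 184.3 [0.5584 0.1417 0.0794]
gate_pivot 0.32 342.3 142.6 [0.4965 0.2091 0.1133]
gate_pivot 0.19 324.5 160.5 [0.4883 0.1612 0.0868]
gate_pin 0.69 296.8 160.6 [0.4614 0.0961 0.1175]
gate_pin 0.45 220.4 340.5 [ 0.6127 -0.2767  0.0625]
cassette_grip 0.86 107.0 229.5 [ 0.2722 -0.2732  0.0579]
cassette_grip 0.8 216.3 342.6 [ 0.6108 -0.2845  0.064 ]
spare_grip 0.87 175.4 278.8 [ 0.4609 -0.2507  0.0577]
ruler 0.77 308.6 284.2 [ 0.6355 -0.0591  0.0037]
small_jar 0.82 232.0 213.7 [ 0.414  -0.0557  0.032 ]
top (np.float64(446.0179270427945), 246.6209311848099, 188.2152659802767, -0.10637031707652664) [[-0.0264 -0.9964  0.0803  0.3439]
 [-0.9996  0.0261 -0.0051  0.0146]
 [ 0.003  -
[... 519 characters left out ...]
4 -0.2782  0.0647]
spare_grip 0.7 339.0 185.2 [ 0.4472 -0.2555  0.0594]
ruler 0.61 267.3 127.5 [ 0.6315 -0.0593  0.0016]
small_jar 0.74 263.1 207.5 [ 0.3891 -0.0366  0.0728]
{'t': 1.1, 'joints': array([-1.1685,  0.5075, -0.2376,  1.5002,  0.1257,  1.1489, -0.1548]), 'joint_vel': array([ 0.0001,  0.0006,  0.    , -0.0014,  0.0011, -0.001 ,  0.0004]), 'joint_torque': array([  0.0003, -62.0361,  -2.1848, -24.9966,   0.0141,   0.002 ,
         0.    ]), 'tool_pos': array([0.1828, 0.5976, 0.2313]), 'tool_rot': array([-3.1415,  0.    ,  2.8448]), 'wrist_force': array([-0.4432,  0.5238, -0.3104]), 'torque': array([-0.0075,  0.0134,  0.0023]), 'grasp_force': 0.0, 'width': 0.08528810808811134} 0.0187
```

View pics/scene0.png

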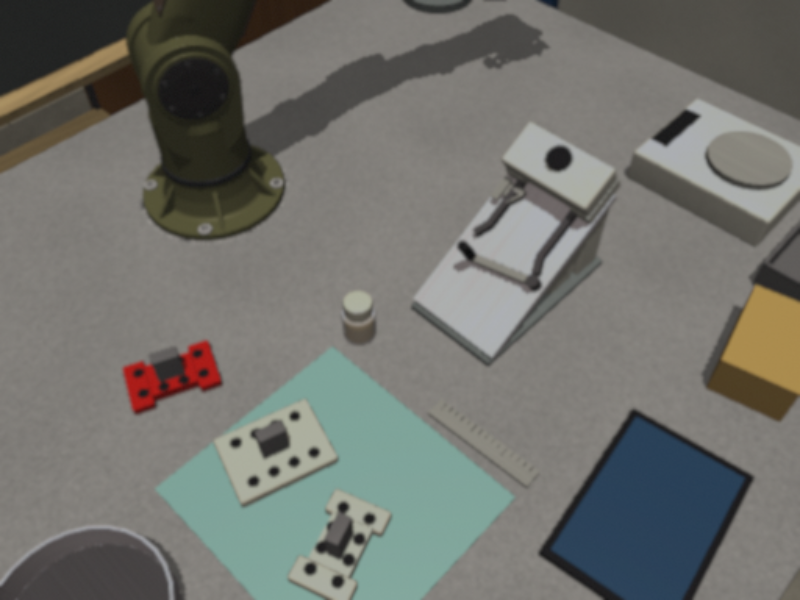

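View pics/top0.png

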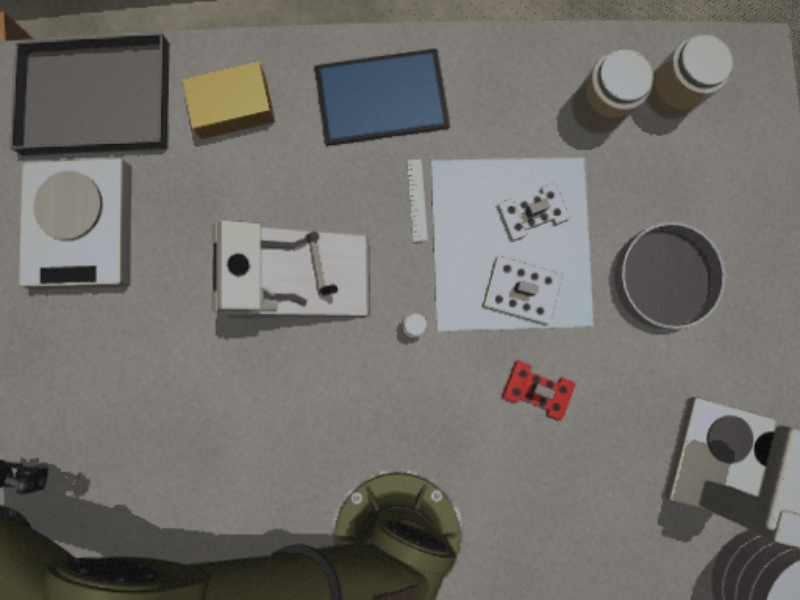

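The views show the lane at right-centre of scene (~(530,240)), hood uphill (+y world), gate partly across with its pin at (465,250). The waisted white cassette is on the mat at (340,540), the spare at (275,450), and the red look-alike at (172,375).

```bash
cat > fit.py <<'E'
from h import *
from scipy.optimize import least_squares
np.set_printoptions(precision=4,suppress=True)
def cloud(c):
    f,cx,cy,k1,T=cal(c); d=np.load(f"{c}d.npy"); v,u=np.nonzero(d>0)
    p=np.stack([(u-cx)/f,(v-cy)/f],1); s=p.copy()
    for _ in range(10): s=p/(1+k1*(s**2).sum(1))[:,None]
    z=d[v,u]; P=np.c_[s*z[:,None],z]; Ti=np.linalg.inv(T)
    return P@Ti[:3,:3].T+Ti[:3,3]
def lane(p):
    return R.from_euler('ZYX',[p[2],-np.pi/6,0]).as_matrix(), np.array([p[0],p[1],.115])
if __name__=="__main__":
    K=dict(lane=(0,0,0),lane_mouth=(-.061,0,0),hood_edge=(.037,0,.022),catch_back=(.028,.0305,.014),gate_pivot=(-.074,-.062,0))
    obs=[]
    for c in("scene","top"):
        for n in K:
            for r in env.spot_point(n,c): obs.append((c,n,np.array(r['point'])*[512,384],r['p']))
    def res(p):
        M,o=lane(p); return np.concatenate([(w2px(c,M@np.array(K[n])+o)-q)*w for c,n,q,w in obs])
    s=least_squares(res,[.48,.2,1.57],loss='soft_l1',x_scale=[.01,.01,.05]).x; print('kp',s)
    for c in("scene","top"):
        P=cloud(c); p=s.copy()
        for it in range(6):
            M,o=lane(p); Q=(P-o)@M
            m=(abs(Q[:,2])<.008)&(Q[:,0]>-.18)&(Q[:,0]<-.09)&(abs(Q[:,1])<.07); 
            A=np.c_[Q[m,0],Q[m,1],np.ones(m.sum())]; a=np.linalg.lstsq(A,Q[m,2],rcond=None)[0]
            e=(abs(Q[:,2])<.006)&(Q[:,0]>-.2)&(Q[:,0]<-.09)&(abs(Q[:,1])<.095)
            ys=np.percentile(Q[e,1],[.5,99.5]); xs=np.percentile(Q[e,0],1)
            h=(abs(Q[:,2]-.056)<.004)&(abs(Q[:,0]-.07)<.06)&(abs(Q[:,1])<.1)
            if it==0:print(c,m.sum(),'plane',a,'y',ys,'xmin',xs,'hood x',np.percentile(Q[h,0],[1,99]),'y',np.percentile(Q[h,1],[1,99]),'hood z',np.median(Q[h,2]))
            if it==0:print('resid px',[(n,np.round(w2px(c,M@np.array(K[n])+o)-q,1),round(w,2)) for cc,n,q,w in obs if cc==c])
    for c in("scene","top"):
        for n in("cassette_grip",):
            for r in env.silhouettes(n,c)[:3]:
                v,u=np.nonzero(r['region']); 
                if v.size<30: continue
                d=np.load(f"{c}d.npy"); W=np.array([px2w(c,a,b,d[b,a]) for a,b in zip(u,v)])
                pl=W[(W[:,2]>.010)&(W[:,2]<.024)]; hd=W[W[:,2]>.05]
                box=cv2.minAreaRect(pl[:,:2].astype(np.float32)*1000)
                print(c,n,round(r['p'],2),'box',box,'handle',np.median(hd,0) if len(hd) else 0, cv2.minAreaRect(hd[:,:2].astype(np.float32)*1000) if len(hd)>5 else 0,np.median(pl[:,2]))
E
python3 fit.py
```

```text
kp [0.4915 0.2055 1.5705]
scene 2390 plane [-0.0015 -0.0083 -0.0019] y [-0.0724  0.0778] xmin -0.191502174158565 hood x [0.0419 0.107 ] y [-0.0704  0.0692] hood z 0.05470418411451811
resid px [('lane', array([-0.8,  1.7]), 0.62), ('lane_mouth', array([-0.6, -0.7]), 0.8), ('catch_back', array([-2. ,  1.1]), 0.9), ('catch_back', array([ 12.3, -39.6]), 0.19), ('gate_pivot', array([-2. , -0.7]), 0.96), ('gate_pivot', array([-0.3, 40.9]), 0.32), ('gate_pivot', array([17.5, 23. ]), 0.19)]
top 1223 plane [-0.0017 -0.0044 -0.0025] y [-0.0688  0.0795] xmin -0.19056025277335145 hood x [0.0418 0.106 ] y [-0.0674  0.0734] hood z 0.05455863384408918
resid px [('lane', array([-0.6,  0.9]), 0.89), ('lane_mouth', array([-0.5, -2.9]), 0.57), ('hood_edge', array([-46.9, -16.6]), 0.7), ('hood_edge', array([0.7, 1.1]), 0.65), ('catch_back', array([-0.1, -5.3]), 0.88), ('gate_pivot', array([-0.6, -2.1]), 0.93), ('gate_pivot', array([-147.2,   20.7]), 0.3)]Traceback (most recent call last):
  File "fit.py", line 37, in <module>
    d=np.load(f"{c}d.npy"); W=np.array([px2w(c,a,b,d[b,a]) for a,b in zip(u,v)])
                                        ~~~~^^^^^^^^^^^^^^
  File "h.py", line 12, in px2w
    T=np.linalg.inv(cal(c)[4]); return T[:3,:3]@(ray(c,u,v)*z)+T[:3,3]
                                                 ~~~^^^^^^^
  File "h.py", line 8, in ray
    f,cx,cy,k1,T=cal(c); d=np.array([(u-cx)/f,(v-cy)/f]); s=d.copy()
                 ~~~^^^
  File "h.py", line 5, in cal
    k=env.get_calibration(c); f=192/np.tan(np.radians(k['vertical_fov'])/2)
ValueError: time passes only in moves, steps and waits
```

```bash
python3 - <<'E'
s=open('h.py').read()
s=s.replace("def cal(c):","import functools\n@functools.lru_cache(None)\ndef cal(c):")
open('h.py','w').write(s)
E
python3 - <<'E'
from fit import *
p=np.array([.4895,.2065,1.558]); M,o=lane(p)
for c in("scene","top"):
    P=cloud(c); Q=(P-o)@M
    for nm,ctr in (("table right",(.68,.1)),("table left",(.38,.0))):
        m=(abs(P[:,0]-ctr[0])<.03)&(abs(P[:,1]-ctr[1])<.03); print(c,nm,np.median(P[m,2]))
    m=(abs(Q[:,2])<.008)&(Q[:,0]>-.18)&(Q[:,0]<-.11)&(abs(Q[:,1])<.06)
    a=np.linalg.lstsq(np.c_[Q[m,:2],np.ones(m.sum())],Q[m,2],rcond=None)[0]
    e=(abs(Q[:,2])<.005)&(Q[:,0]>-.18)&(Q[:,0]<-.1)&(abs(Q[:,1])<.095)
    h=(abs(Q[:,2]-.055)<.004)&(abs(Q[:,0]-.07)<.06)&(abs(Q[:,1])<.1)
    print(c,'plane',a,'y',np.percentile(Q[e,1],[.5,99.5]),'hood x',np.percentile(Q[h,0],[1,99]),'y',np.percentile(Q[h,1],[1,99]),'hz',np.median(Q[h,2]))
    pin=(Q[:,2]>.025)&(Q[:,2]<.07)&(Q[:,0]<-.03)&(Q[:,0]>-.17)&(abs(Q[:,1])<.09); print('pin',pin.sum(),np.median(Q[pin],0),np.percentile(Q[pin],[2,98],axis=0))
    bar=(Q[:,2]>.012)&(Q[:,2]<.022)&(Q[:,0]<-.065)&(Q[:,0]>-.17)&(abs(Q[:,1])<.09); b=Q[bar][:,:2]; 
    print('bar',bar.sum(),cv2.minAreaRect(b.astype(np.float32)*1000))
    d=np.load(f"{c}d.npy")
    for r in env.silhouettes("cassette_grip",c)[:3]:
        v,u=np.nonzero(r['region'])
        W=np.array([px2w(c,a,b,d[b,a]) for a,b in zip(u,v)])
        pl=W[(W[:,2]>.012)&(W[:,2]<.026)]; hd=W[W[:,2]>.054]
        if len(pl)<30: continue
        print(c,'cass',round(r['p'],2),cv2.minAreaRect(pl[:,:2].astype(np.float32)*1000),np.median(pl[:,2]),'handle',len(hd),np.median(hd,0),cv2.minAreaRect(hd[:,:2].astype(np.float32)*1000) if len(hd)>5 else 0)
E
```

```text
scene table right -0.0005285602755038532
scene table left 0.0009473996513111871
scene plane [-0.0015 -0.0024 -0.0015] y [-0.0756  0.0744] hood x [0.0404 0.1062] y [-0.0721  0.0689] hz 0.05484847985791657
pin 97 [-0.0892  0.0285  0.0526] [[-0.0968 -0.0649  0.0253]
 [-0.0698  0.0392  0.0647]]
bar 227 ((-79.78931427001953, -18.547805786132812), (14.317070960998535, 106.51717376708984), 9.938177108764648)
scene cass 0.87 ((602.8779296875, -278.28546142578125), (76.55525207519531, 120.66249084472656), 19.203842163085938) 0.017845129911827073 handle 229 [ 0.6047 -0.2806  0.0613] ((740.7776489257812, -381.8350524902344), (30.958589553833008, 382.0186767578125), 53.118534088134766)
scene cass 0.75 ((265.2950439453125, -273.4698181152344), (118.47259521484375, 77.91190338134766), 66.64209747314453) 0.015729424015663185 handle 150 [ 0.2674 -0.2747  0.0591] ((581.018798828125, -369.1025085449219), (34.97828674316406, 682.6212768554688), 73.2720947265625)
top table right -0.0007118988244194657
top table left -0.00014655719626610608
top plane [-0.0044  0.0007 -0.0025] y [-0.0726  0.0762] hood x [0.0406 0.1064] y [-0.0691  0.0723] hz 0.05428235680051204
pin 55 [-0.0858  0.0366  0.0527] [[-0.0962  0.0279  0.0278]
 [-0.0823  0.0436  0.0645]]
bar 154 ((-80.19381713867188, -12.252559661865234), (15.001421928405762, 114.44144439697266), 10.304835319519043)
top cass 0.97 ((601.5159912109375, -279.0723876953125), (76.92707824707031, 120.31400299072266), 19.726043701171875) 0.01780645867270625 handle 79 [ 0.6009 -0.2776  0.0619] ((483.12908935546875, -135.2233123779297), (25.218168258666992, 408.1748046875), 39.364933013916016)
top cass 0.96 ((262.65716552734375, -274.46087646484375), (119.62133026123047, 75.6010513305664), 65.84944152832031) 0.01628305878199332 handle 92 [ 0.263  -0.2712  0.06  ] ((305.2628173828125, -139.60455322265625), (317.2512512207031, 20.142913818359375), 72.28466796875)
```

```bash
cat >> h.py <<'E'
np.set_printoptions(precision=4,suppress=True)
def lane(p=(.4895,.2085,1.558)):
    return R.from_euler('ZYX',[p[2],-np.pi/6,0]).as_matrix(), np.array([p[0],p[1],.1145])
LM,LO=lane()
TL=LM@np.diag([1,-1,-1.])   # tool attitude in lane: x up slope, y = -lane y, z into floor
def L(*q): return LM@np.array(q)+LO
def down(a): a=np.radians(a); x=np.array([np.cos(a),np.sin(a),0]); z=np.array([0,0,-1.]); return np.c_[x,np.cross(z,x),z]
def delta(Rt,grasp):   # rotation matrix, world grasp point -> move row from the present pose
    s=env.sense(); R0=R.from_euler('xyz',s['tool_rot']).as_matrix()
    tcp=np.array(grasp)+Rt[:,2]*env.pinch_z
    return np.r_[R0.T@(tcp-s['tool_pos']), R.from_matrix(R0.T@Rt).as_rotvec()/np.radians(8)]
def here():
    s=env.sense(); R0=R.from_euler('xyz',s['tool_rot']).as_matrix()
    g=s['tool_pos']-R0[:,2]*env.pinch_z
    print('t',s['t'],'grasp world',g,'lane mm',(g-LO)@LM*1000,'rot err lane deg',np.degrees(R.from_matrix(TL.T@R0).as_rotvec()),'q',s['joints'],'F',s['wrist_force'],'w',s['width'])
E
python3 - <<'E'
from h import *
here(); print(TL)
print(delta(TL,[.40,.10,.28])); 
pin=(-.091,.0345)
print(L(*pin,.12),delta(TL,L(*pin,.125)),delta(TL,L(*pin,.044)))
E
```

```text
t 1.75 grasp world [0.1828 0.5977 0.25  ] lane mm [401.3427 311.6702 -75.2894] rot err lane deg [ 19.2776 -25.7067 -71.9421] q [-1.1685  0.5075 -0.2376  1.5002  0.1257  1.1489 -0.1548] F [-0.1123 -0.3434  0.6061] w 0.08550846048326026
[[ 0.0111  0.9999  0.0064]
 [ 0.866  -0.0128  0.5   ]
 [ 0.5     0.     -0.866 ]]
[-0.3506 -0.4034 -0.0325 -2.4097  3.2133  8.9928]
[0.4532 0.0701 0.1729] [-0.411  -0.4188  0.0702 -2.4097  3.2133  8.9928] [-0.3996 -0.3799  0.1404 -2.4097  3.2133  8.9928]
```

>>> drive_tool(targets=[[-0.05,-0.05,-0.06,-0.3,0.4,1.1],[-0.35,-0.4,-0.04,-2.41,3.21,8.99],[-0.35,-0.4,-0.04,-2.41,3.21,8.99],[-0.35,-0.4,-0.04,-2.41,3.21,8.99],[-0.35,-0.4,-0.04,-2.41,3.21,8.99],[-0.35,-0.4,-0.04,-2.41,3.21,8.99],[-0.35,-0.4,-0.04,-2.41,3.21,8.99],[-0.35,-0.4,-0.04,-2.41,3.21,8.99],[-0.35,-0.4,-0.04,-2.41,3.21,8.99],[-0.35,-0.4,-0.04,-2.41,3.21,8.99]], gripper=0.3)

```text
t: 3.0
tool_pos: [0.4025, 0.1094, 0.2712]
tool_rot: [3.14, -0.522, 1.553]
wrist_force: [-0.4, 0.3, 1.1]
width: 0.0552
grasp_force: 0.0
```

```bash
python3 - <<'E'
from h import *
here()
pin=(-.091,.0345)
print(delta(TL,L(*pin,.110)),delta(TL,L(*pin,.044)))
E
```

```text
t 3.0 grasp world [0.4023 0.1001 0.2874] lane mm [ -8.3771  85.7947 204.4728] rot err lane deg [-0.2518 -0.1046  0.2675] q [-0.0809  0.1771  0.2312  2.0478 -0.6394  1.0903  0.4816] F [-0.4094  0.3306  1.0646] w 0.05524612570793606
[-0.0822  0.0512  0.0948  0.0315  0.0131 -0.0334] [-0.0821  0.0509  0.1608  0.0315  0.0131 -0.0334]
```

>>> drive_tool(targets=[[-0.04,0.025,0.045,0,0,0],[-0.082,0.051,0.09,0,0,0],[-0.082,0.051,0.125,0,0,0],[-0.082,0.051,0.16,0,0,0],[-0.082,0.051,0.16,0,0,0]])

```text
t: 3.62
tool_pos: [0.4498, 0.1233, 0.0906]
tool_rot: [-3.137, -0.525, 1.559]
wrist_force: [0.2, -0.5, -0.3]
width: 0.0558
grasp_force: 0.0
```

>>> drive_tool(targets=[[0,0,0,0,0,0],[0,0,0,0,0,0],[0,0,0,0,0,0],[0,0,0,0,0,0]], gripper=-1, newtons=30)

```text
t: 4.12
tool_pos: [0.4546, 0.1204, 0.0933]
tool_rot: [3.135, -0.523, 1.56]
wrist_force: [6.2, 1.4, 0.1]
width: 0.0151
grasp_force: 30.8
```

```bash
python3 - <<'E'
from h import *
here()
s=env.sense(); R0=R.from_euler('xyz',s['tool_rot']).as_matrix(); g=s['tool_pos']-R0[:,2]*env.pinch_z; q=(g-LO)@LM
v=q[:2]-[-.074,-.062]; print('r',np.hypot(*v),'theta',np.arctan2(-v[0],v[1]))
im,d=env.read_camera("scene"); cv2.imwrite("pics/s1.png",cv2.resize(im[80:260,220:460],(800,600)))
th0=np.arctan2(-v[0],v[1])
for th in np.linspace(th0,1.6,10)[1:]:
    print(delta(TL,L(-.074-.098*np.sin(th),-.062+.098*np.cos(th),.044)))
E
```

```text
t 4.125 grasp world [0.4543 0.1111 0.1095] lane mm [-87.2822  33.9327  44.5762] rot err lane deg [-0.3502 -0.0568 -0.0946] q [-0.0137  0.5195  0.1302  2.1695 -0.944   0.7509  0.8916] F [6.1659 1.3549 0.1155] w 0.01510725616083007
r 0.09684783567938547 theta 0.13757821985927757
[-0.0157  0.0021  0.0006  0.0441  0.0072  0.0116]
[-0.0304  0.008   0.0007  0.0441  0.0072  0.0116]
[-0.0441  0.0162  0.0007  0.0441  0.0072  0.0116]
[-0.0562  0.0265  0.0008  0.0441  0.0072  0.0116]
[-0.0665  0.0387  0.0009  0.0441  0.0072  0.0116]
[-0.0747  0.0523  0.001   0.0441  0.0072  0.0116]
[-0.0805  0.0671  0.0011  0.0441  0.0072  0.0116]
[-0.0839  0.0826  0.0012  0.0441  0.0072  0.0116]
[-0.0848  0.0985  0.0013  0.0441  0.0072  0.0116]
```

View pics/s1.png

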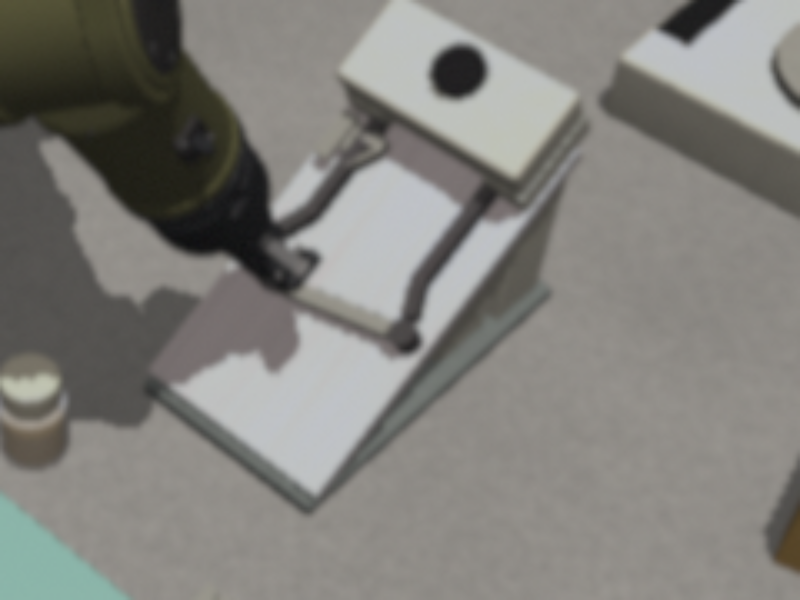

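The fingers hold the pin at (290,270) in the crop. Next I swing the gate along its arc.

>>> drive_tool(targets=[[-0.016,0.002,0.001,0,0,0],[-0.03,0.008,0.001,0,0,0],[-0.044,0.016,0.001,0,0,0],[-0.056,0.0265,0.001,0,0,0],[-0.0665,0.0385,0.001,0,0,0],[-0.0747,0.052,0.001,0,0,0],[-0.0805,0.067,0.001,0,0,0],[-0.084,0.0825,0.001,0,0,0],[-0.085,0.0985,0.001,0,0,0],[-0.085,0.0985,0.001,0,0,0]])

```text
t: 5.42
tool_pos: [0.5506, 0.0431, 0.049]
tool_rot: [3.138, -0.519, 1.558]
wrist_force: [-1.5, -8.7, 1.2]
width: 0.0155
grasp_force: 31.4
```

>>> drive_tool(targets=[[0,0,0,0,0,0],[0,0,0,0,0,0]], gripper=0.0)

```text
t: 5.68
tool_pos: [0.5494, 0.0469, 0.0491]
tool_rot: [3.14, -0.524, 1.559]
wrist_force: [-1.3, 0.7, 0.1]
width: 0.0429
grasp_force: 0.0
```

>>> drive_tool(targets=[[0,0,-0.05,0,0,0],[0,0,-0.11,0,0,0],[0,0,-0.11,0,0,0]])

```text
t: 6.05
tool_pos: [0.5506, -0.0117, 0.1475]
tool_rot: [3.133, -0.52, 1.559]
wrist_force: [-0.2, 0.8, -0.3]
width: 0.0426
grasp_force: 0.0
```

```bash
python3 - <<'E'
from h import *
here()
c=[.602,-.279]
print(delta(down(109.4),[*c,.16]),delta(down(109.4),[*c,.041]))
E
```

```text
t 6.05 grasp world [ 0.5503 -0.021   0.1637] lane mm [-173.4614  -63.7416  156.9655] rot err lane deg [-0.4716 -0.2095 -0.046 ] q [ 0.1302  0.5803  0.2557  1.8024 -0.7238  1.093   0.7916] F [-0.174   0.7826 -0.2863] w 0.04261835568079734
[-0.2345  0.0557 -0.1266  0.7127 -3.6748 -2.4693] [-0.2936  0.0548 -0.0234  0.7127 -3.6748 -2.4693]
```

>>> drive_tool(targets=[[-0.06,0.015,-0.035,0.2,-1,-0.6],[-0.2345,0.0557,-0.1266,0.71,-3.67,-2.47],[-0.2345,0.0557,-0.1266,0.71,-3.67,-2.47],[-0.2345,0.0557,-0.1266,0.71,-3.67,-2.47],[-0.2345,0.0557,-0.1266,0.71,-3.67,-2.47],[-0.2345,0.0557,-0.1266,0.71,-3.67,-2.47]])

```text
t: 6.8
tool_pos: [0.6002, -0.2761, 0.1353]
tool_rot: [-3.136, -0.008, 1.91]
wrist_force: [-0.5, 0.7, -0.6]
width: 0.0423
grasp_force: 0.0
```

```bash
python3 - <<'E'
from h import *
here()
c=[.602,-.279]
print(delta(down(109.4),[*c,.041]))
for cn in ("scene","top"):
    im,d=env.read_camera(cn); np.save(f"{cn}d.npy",d)
    P=[r for r in env.spot_point("gate_pin",cn)+env.spot_point("cassette_grip",cn)]
    for r in P:
        u,v=np.array(r['point'])*[512,384]; W=px2w(cn,u,v,d[int(v),int(u)]); print(cn,round(r['p'],2),W,(W-LO)@LM*1000)
    if cn=="scene": cv2.imwrite("pics/s2.png",cv2.resize(im,(800,600)))
E
```

```text
t 6.8 grasp world [ 0.6003 -0.2762  0.154 ] lane mm [-398.7349 -117.0153  275.7834] rot err lane deg [  5.6956 -29.2972 -19.6106] q [ 0.1726  0.6751  0.3964  1.5212 -0.2893  1.0138  0.9866] F [-0.548   0.7084 -0.5508] w 0.042323928157327675
[-0.0043  0.0014  0.1129 -0.0431 -0.0568  0.0074]
scene 0.91 [0.5419 0.0539 0.0271] [-177.0245  -54.3923    1.3043]
scene 0.96 [ 0.2745 -0.277   0.0521] [-453.977   208.7821  190.042 ]
scene 0.77 [ 0.6119 -0.2791  0.0589] [-448.7159 -128.5949  194.8163]
top 0.81 [0.5438 0.0376 0.0805] [-164.441   -56.4849   55.6426]
top 0.51 [0.4909 0.1537 0.0803] [-64.5414  -2.1074  -2.2685]
top 0.73 [ 0.2683 -0.277   0.0586] [-450.8507  214.957   195.7567]
```

View pics/s2.png

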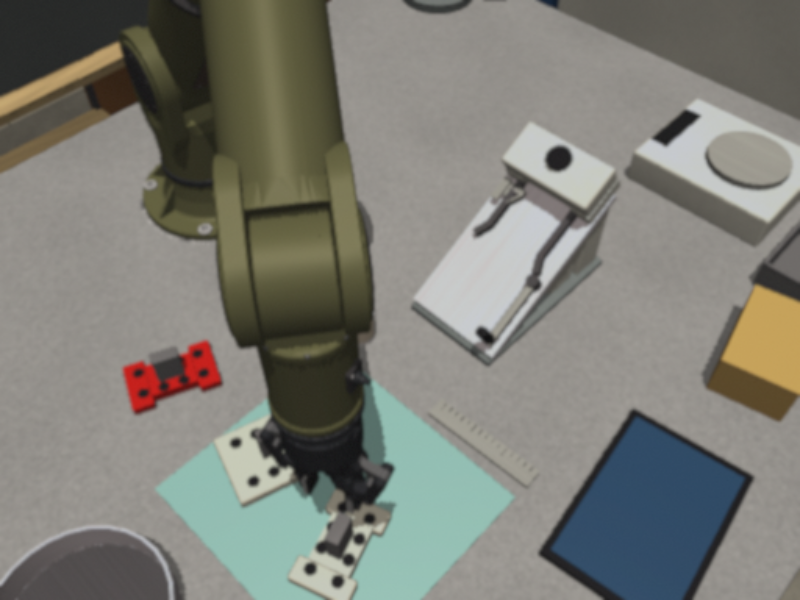

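The gate now lies along the lane's side, with its pin at (485,335). The gripper is above the white cassette, whose handle is at (340,535).

>>> drive_tool(targets=[[-0.004,0.001,0.04,0,0,0],[-0.004,0.001,0.08,0,0,0],[-0.004,0.001,0.1,0,0,0],[-0.004,0.001,0.113,0,0,0],[-0.004,0.001,0.113,0,0,0]])

```text
t: 7.72
tool_pos: [0.6022, -0.2777, 0.0227]
tool_rot: [-3.136, -0.007, 1.913]
wrist_force: [-0.7, -0.3, 0.6]
width: 0.0427
grasp_force: 0.0
```

>>> drive_tool(targets=[[0,0,0,0,0,0],[0,0,0,0,0,0],[0,0,0,0,0,0],[0,0,0,0,0,0]], gripper=-1, newtons=60)

```text
t: 8.22
tool_pos: [0.6031, -0.2788, 0.0245]
tool_rot: [-3.138, -0.005, 1.913]
wrist_force: [-0.3, 0.1, 6.3]
width: 0.0173
grasp_force: 59.7
```

```bash
python3 - <<'E'
from h import *
here()
E
```

```text
t 8.225 grasp world [ 0.6032 -0.2788  0.0432] lane mm [-456.3768 -119.9641  181.1868] rot err lane deg [  5.5532 -29.4497 -19.7999] q [ 0.2031  0.7982  0.3443  1.6115 -0.3456  0.7985  1.038 ] F [-0.3424  0.0544  6.2567] w 0.017340040653626453
```

>>> drive_tool(targets=[[0,0,-0.03,0,0,0],[0,0,-0.08,0,0,0],[0,0,-0.12,0,0,0],[0,0,-0.12,0,0,0]])

```text
t: 8.72
tool_pos: [0.6047, -0.2799, 0.1466]
tool_rot: [-3.141, -0.002, 1.913]
wrist_force: [0.4, -1.0, -2.9]
width: 0.0173
grasp_force: 59.2
```

```bash
python3 - <<'E'
from h import *
here()
print(delta(TL,L(-.115,0,.11)))
im,d=env.read_camera("scene"); cv2.imwrite("pics/s3.png",cv2.resize(im[200:384,100:345],(800,600)))
E
```

```text
t 8.725 grasp world [ 0.6047 -0.2799  0.1653] lane mm [-396.2469 -121.4384  287.4815] rot err lane deg [  5.3857 -29.581  -19.8549] q [ 0.1733  0.6687  0.4015  1.4995 -0.2867  1.0338  0.9873] F [ 0.4131 -1.0279 -2.912 ] w 0.017299970792043776
[ 0.3625  0.0049  0.0113 -0.6732  3.6976  2.4819]
```

View pics/s3.png

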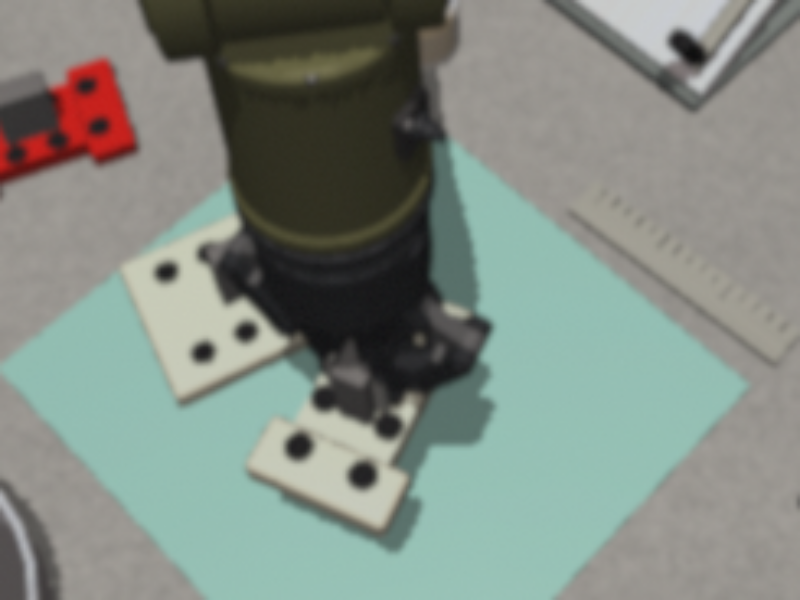

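The cassette is lifted, its lower end at (330,470) in the crop, and the spare is undisturbed. Next I carry it to the lane.

>>> drive_tool(targets=[[0.05,0,-0.02,-0.1,0.6,0.4],[0.3625,0.005,0.011,-0.67,3.7,2.48],[0.3625,0.005,0.011,-0.67,3.7,2.48],[0.3625,0.005,0.011,-0.67,3.7,2.48],[0.3625,0.005,0.011,-0.67,3.7,2.48],[0.3625,0.005,0.011,-0.67,3.7,2.48],[0.3625,0.005,0.011,-0.67,3.7,2.48],[0.3625,0.005,0.011,-0.67,3.7,2.48],[0.3625,0.005,0.011,-0.67,3.7,2.48]])

```text
t: 9.9
tool_pos: [0.4867, 0.0629, 0.1338]
tool_rot: [-3.134, -0.525, 1.553]
wrist_force: [0.1, -0.1, -3.5]
width: 0.0173
grasp_force: 59.7
```

```bash
python3 - <<'E'
from h import *
here()
print(delta(TL,L(-.115,0,.045)))
for cn in("scene","top"):
    im,d=env.read_camera(cn); np.save(f"{cn}d.npy",d)
    if cn=="scene": cv2.imwrite("pics/s4.png",cv2.resize(im[60:300,200:460],(650,600)))
# cassette plate geometry in lane coordinates
from fit import cloud
s=env.sense(); g=s['tool_pos']-R.from_euler('xyz',s['tool_rot']).as_matrix()[:,2]*env.pinch_z
zt=((g-LO)@LM)[2]-.0412+.016
for cn in("scene","top"):
    Q=(cloud(cn)-LO)@LM
    m=(abs(Q[:,2]-zt)<.007)&(abs(Q[:,0]+.12)<.085)&(abs(Q[:,1])<.055); q=Q[m]
    print(cn,zt,m.sum(),cv2.minAreaRect(q[:,:2].astype(np.float32)*1000),np.linalg.lstsq(np.c_[q[:,:2],np.ones(len(q))],q[:,2],rcond=None)[0])
E
```

```text
t 9.9 grasp world [0.4867 0.0535 0.1499] lane mm [-116.5175    0.8234  108.1896] rot err lane deg [0.2633 0.0856 0.2557] q [ 0.0416  0.5043  0.2136  2.0175 -0.7913  0.9407  0.8008] F [ 0.0584 -0.1255 -3.4713] w 0.017292790618018573
[ 0.0014  0.0012  0.0632 -0.0329 -0.0107 -0.032 ]
scene 0.08313352436631755 1295 ((-115.39134216308594, 0.37268829345703125), (78.46379852294922, 119.86605072021484), 89.08362579345703) [-0.0038  0.0165  0.0829]
top 0.08313352436631755 498 ((-108.83430480957031, 1.6142501831054688), (107.86420440673828, 74.86148834228516), 0.39879411458969116) [-0.0209 -0.0016  0.081 ]
```

View pics/s4.png

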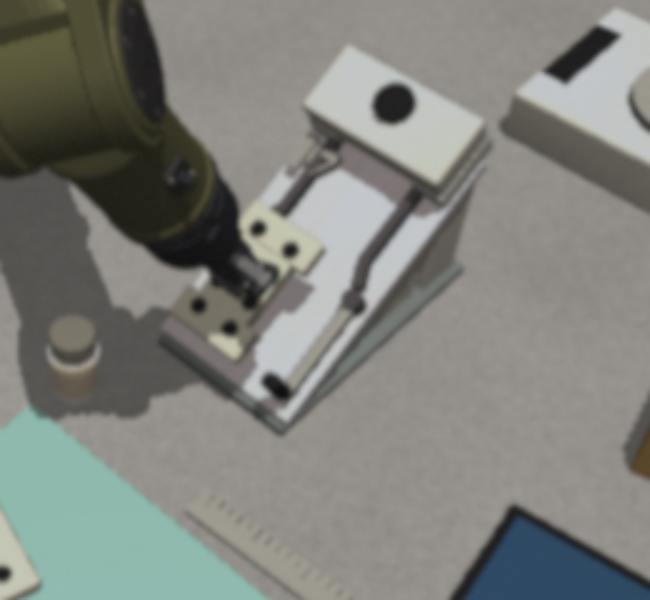

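The cassette hangs parallel above the lane at (245,280) in the crop, clear of the gate arm at (315,345). I lower it now.

>>> drive_tool(targets=[[0.001,0.001,0.03,0,0,0],[0.001,0.001,0.055,0,0,0],[0.001,0.001,0.062,0,0,0],[0.001,0.001,0.065,0,0,0],[0.001,0.001,0.067,0,0,0],[0.001,0.001,0.067,0,0,0]])

```text
t: 10.75
tool_pos: [0.4877, 0.0985, 0.0774]
tool_rot: [-3.136, -0.526, 1.555]
wrist_force: [0.2, 0.7, -1.9]
width: 0.0175
grasp_force: 59.7
```

```bash
python3 - <<'E'
from h import *
here(); print('F lane',env.sense()['wrist_force']@LM, 'M lane',env.sense()['torque']@LM)
E
```

```text
t 10.75 grasp world [0.4877 0.0891 0.0935] lane mm [-113.8764    0.3118   41.5384] rot err lane deg [0.2449 0.1458 0.1499] q [ 0.0181  0.5878  0.1478  2.0824 -0.913   0.7978  0.891 ] F [ 0.2352  0.678  -1.8877] w 0.01750879301718653
F lane [-0.3541 -0.2265 -1.9752] M lane [-0.0067  0.8854  0.017 ]
```

>>> drive_tool(targets=[[0,0,0.001,0,0,0],[0,0,0.002,0,0,0],[0,0,0.002,0,0,0]])

```text
t: 11.12
tool_pos: [0.4876, 0.0988, 0.0767]
tool_rot: [-3.137, -0.527, 1.554]
wrist_force: [-4.9, -7.3, 12.6]
width: 0.0172
grasp_force: 62.1
```

```bash
python3 - <<'E'
from h import *
here(); print('F lane',env.sense()['wrist_force']@LM, 'M lane',env.sense()['torque']@LM)
E
```

```text
t 11.125 grasp world [0.4876 0.0894 0.0928] lane mm [-113.9738    0.411    40.7661] rot err lane deg [0.1781 0.1694 0.1737] q [ 0.0184  0.5887  0.147   2.0843 -0.9168  0.7953  0.8944] F [-4.936  -7.304  12.5689] w 0.017194977899382107
F lane [-0.0952  4.8421 14.5682] M lane [0.675  0.3362 0.0917]
```

>>> drive_tool(targets=[[0,0,-0.0015,0,0,0],[0.01,0,-0.0015,0,0,0],[0.02,0,-0.0015,0,0,0],[0.03,0,-0.0015,0,0,0],[0.04,0,-0.0015,0,0,0],[0.04,0,-0.0015,0,0,0]])

```text
t: 11.88
tool_pos: [0.4883, 0.1351, 0.0977]
tool_rot: [-3.137, -0.528, 1.557]
wrist_force: [-0.4, -0.6, 4.0]
width: 0.0172
grasp_force: 60.8
```

```bash
python3 - <<'E'
from h import *
here(); print('F lane',env.sense()['wrist_force']@LM, 'M lane',env.sense()['torque']@LM)
E
```

```text
t 11.875 grasp world [0.4883 0.1257 0.1138] lane mm [-72.0778   0.1514  40.8262] rot err lane deg [0.2582 0.2264 0.0463] q [-0.0554  0.5486  0.1462  2.0766 -0.912   0.7987  0.8044] F [-0.3855 -0.5811  3.982 ] w 0.017151735923629126
F lane [1.4835 0.378  3.7415] M lane [-0.3278  0.0689  0.0186]
```

>>> drive_tool(targets=[[0.008,0,0,0,0,0],[0.016,0,0,0,0,0],[0.024,0,0,0,0,0],[0.031,0,0,0,0,0],[0.038,0,0,0,0,0],[0.045,0,0,0,0,0],[0.052,0,0,0,0,0],[0.058,0,0,0,0,0],[0.064,0,0,0,0,0],[0.064,0,0,0,0,0]])

```text
t: 13.12
tool_pos: [0.4906, 0.1887, 0.1289]
tool_rot: [-3.138, -0.525, 1.555]
wrist_force: [5.3, -0.9, -3.2]
width: 0.0177
grasp_force: 60.1
```

```bash
python3 - <<'E'
from h import *
here(); print('F lane',env.sense()['wrist_force']@LM, 'M lane',env.sense()['torque']@LM)
E
```

```text
t 13.125 grasp world [0.4905 0.1793 0.1451] lane mm [-9.9278 -1.3567 41.0748] rot err lane deg [0.106  0.0892 0.152 ] q [-0.171   0.4948  0.1499  2.0493 -0.8958  0.8016  0.6519] F [ 5.3229 -0.8999 -3.2112] w 0.017715301175279828
F lane [-2.3259 -5.3339 -2.3651] M lane [-1.1817  1.1032 -0.1213]
```

>>> drive_tool(targets=[[0.004,0,0,0,0,0],[0.008,0,0,0,0,0],[0.01,0,0,0,0,0],[0.012,0,0,0,0,0],[0.012,0,0,0,0,0]])

```text
t: 13.75
tool_pos: [0.4889, 0.1992, 0.1348]
tool_rot: [-3.135, -0.526, 1.554]
wrist_force: [0.4, -5.0, 0.6]
width: 0.0171
grasp_force: 60.6
```

```bash
python3 - <<'E'
from h import *
here(); print('F lane',env.sense()['wrist_force']@LM, 'M lane',env.sense()['torque']@LM)
E
```

```text
t 13.75 grasp world [0.4889 0.1898 0.151 ] lane mm [ 2.0445  0.358  40.9547] rot err lane deg [0.288  0.1404 0.1777] q [-0.1926  0.4854  0.1506  2.0441 -0.8907  0.8051  0.622 ] F [ 0.3583 -4.9854  0.6379] w 0.017087561201063167
F lane [-3.9943 -0.422   3.0427] M lane [-0.4082  1.2566 -0.147 ]
```

>>> drive_tool(targets=[[0.0015,0,0,0,0,0],[0.003,0,0,0,0,0],[0.003,0,0,0,0,0]])

```text
t: 14.12
tool_pos: [0.489, 0.2001, 0.1356]
tool_rot: [-3.135, -0.523, 1.554]
wrist_force: [-0.4, -9.1, -1.9]
width: 0.0172
grasp_force: 60.7
```

```bash
python3 - <<'E'
from h import *
here(); print('F lane',env.sense()['wrist_force']@LM, 'M lane',env.sense()['torque']@LM)
E
```

```text
t 14.125 grasp world [0.4889 0.1907 0.1518] lane mm [ 3.2185  0.3337 41.1659] rot err lane deg [ 0.2609 -0.0089  0.2174] q [-0.1973  0.4835  0.1524  2.0429 -0.8877  0.8043  0.6149] F [-0.3542 -9.0793 -1.9092] w 0.017177195673773075
F lane [-8.8208  0.238   2.8881] M lane [-0.2059  2.3357  0.1833]
```

>>> drive_tool(targets=[[-0.003,0,0,0,0,0],[-0.003,0,0,0,0,0]])

```text
t: 14.38
tool_pos: [0.4889, 0.1999, 0.1351]
tool_rot: [-3.135, -0.527, 1.555]
wrist_force: [0.9, -3.3, 2.0]
width: 0.0173
grasp_force: 60.7
```

>>> drive_tool(targets=[[0,0,0,0,0,0],[0,0,0,0,0,0],[0,0,0,0,0,0]], gripper=0.0)

```text
t: 14.75
tool_pos: [0.4885, 0.1999, 0.1347]
tool_rot: [-3.134, -0.527, 1.555]
wrist_force: [0.6, -1.1, 0.0]
width: 0.043
grasp_force: 0.0
```

>>> drive_tool(targets=[[0,0,-0.03,0,0,0],[0,0,-0.07,0,0,0],[0,0,-0.11,0,0,0],[-0.05,0.02,-0.12,0,0,0],[-0.1,0.04,-0.12,0,0,0],[-0.15,0.05,-0.12,0,0,0],[-0.15,0.05,-0.12,0,0,0]])

```text
t: 15.62
tool_pos: [0.5365, 0.005, 0.1605]
tool_rot: [-3.131, -0.524, 1.547]
wrist_force: [-0.2, 0.7, 0.4]
width: 0.0425
grasp_force: 0.0
```

```bash
python3 - <<'E'
from h import *
from fit import cloud
here()
for cn in("scene","top"):
    im,d=env.read_camera(cn); np.save(f"{cn}d.npy",d)
    if cn=="scene": cv2.imwrite("pics/s5.png",cv2.resize(im[60:260,220:460],(720,600)))
    for n in("gate_pin","cassette_grip"):
        for r in env.spot_point(n,cn):
            u,v=np.array(r['point'])*[512,384]; W=px2w(cn,u,v,d[int(v),int(u)]); print(cn,n,round(r['p'],2),(W-LO)@LM*1000)
    Q=(cloud(cn)-LO)@LM
    h=(abs(Q[:,2]-.059)<.004)&(abs(Q[:,0])<.033)&(abs(Q[:,1])<.03); print(cn,'handle',h.sum(),np.percentile(Q[h],[3,97],axis=0)*1000)
    p=(abs(Q[:,2]-.016)<.005)&(Q[:,0]<-.02)&(Q[:,0]>-.1)&(abs(Q[:,1])<.03); print('plate low end',np.percentile(Q[p,0],2) if p.any() else None)
    g=(Q[:,2]>.03)&(Q[:,2]<.068)&(abs(Q[:,0]+.17)<.04)&(abs(Q[:,1]+.062)<.03); print('pin',g.sum(),np.percentile(Q[g],[3,50,97],axis=0)*1000 if g.any() else 0)
E
```

```text
t 15.625 grasp world [ 0.5365 -0.0044  0.1767] lane mm [-152.7291  -49.7166  159.9817] rot err lane deg [0.3226 0.0477 0.5222] q [ 0.0969  0.5488  0.2701  1.8259 -0.7204  1.1073  0.7603] F [-0.1632  0.681   0.4049] w 0.04248377396804976
scene gate_pin 0.62 [-170.7969  -71.7382   62.8729]
scene cassette_grip 0.89 [ 9.8824 -9.264  58.9794]
scene cassette_grip 0.68 [-457.5168  213.7768  188.5183]
scene handle 134 [[-13.7855  -8.7419  55.9051]
 [ 19.8905   9.2707  62.7966]]
plate low end -0.0561452770972582
pin 85 [[-177.3837  -71.2985   31.9403]
 [-170.2177  -67.1184   60.0654]
 [-163.5131  -57.072    65.747 ]]
top gate_pin 0.74 [-164.9229  -57.0179   49.9693]
top cassette_grip 0.73 [-447.0036  214.0834  194.2562]
top handle 86 [[-14.9992  -5.4079  55.8631]
 [ 20.7143  11.137   62.5941]]
plate low end -0.056979289111184904
pin 50 [[-175.9966  -67.212    32.566 ]
 [-166.6918  -59.0353   55.4707]
 [-163.2608  -53.3607   64.3695]]
```

View pics/s5.png

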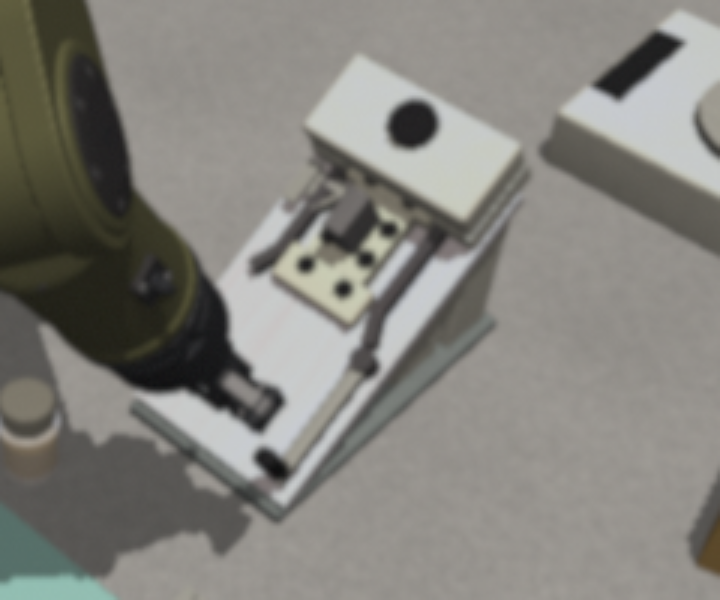

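The cassette sits home under the hood at (345,260) in the crop. The pin is at (270,460). I grasp the pin again.

```bash
python3 - <<'E'
from h import *
print(delta(TL,L(-.172,-.0635,.12)),delta(TL,L(-.172,-.0635,.046)))
E
```

```text
[-0.0256  0.0141  0.0399 -0.0399 -0.0243 -0.0021] [-0.0258  0.0145  0.1139 -0.0399 -0.0243 -0.0021]
```

>>> drive_tool(targets=[[-0.02,0.014,0.02,0,0,0],[-0.026,0.014,0.04,0,0,0],[-0.026,0.0145,0.08,0,0,0],[-0.026,0.0145,0.114,0,0,0],[-0.026,0.0145,0.114,0,0,0]])

```text
t: 16.55
tool_pos: [0.5495, 0.0462, 0.0504]
tool_rot: [-3.131, -0.528, 1.557]
wrist_force: [-0.9, -0.9, 0.4]
width: 0.0428
grasp_force: 0.0
```

>>> drive_tool(targets=[[0,0,0,0,0,0],[0,0,0,0,0,0],[0,0,0,0,0,0]], gripper=-1, newtons=30)

```text
t: 16.92
tool_pos: [0.5519, 0.0425, 0.0525]
tool_rot: [-3.138, -0.526, 1.555]
wrist_force: [-0.7, -2.8, 7.5]
width: 0.0154
grasp_force: 30.0
```

```bash
python3 - <<'E'
from h import *
here()
for th in np.linspace(1.6,0,11)[1:]:
    print(th,delta(TL,L(-.074-.098*np.sin(th),-.062+.098*np.cos(th),.045)))
E
```

```text
t 16.925 grasp world [0.5518 0.0331 0.0687] lane mm [-174.0752  -64.5329   47.6362] rot err lane deg [0.1485 0.1229 0.1297] q [ 0.0824  0.7015  0.1898  1.9045 -0.8614  0.8937  0.8963] F [-0.7041 -2.8264  7.4508] w 0.015386797799659947
1.4400000000000002 [ 0.0028 -0.0153  0.0027 -0.0186 -0.0154 -0.0162]
1.28 [ 0.0061 -0.0306  0.0027 -0.0186 -0.0154 -0.0162]
1.12 [ 0.0117 -0.0452  0.0028 -0.0186 -0.0154 -0.0162]
0.9600000000000001 [ 0.0196 -0.0587  0.0028 -0.0186 -0.0154 -0.0162]
0.8 [ 0.0296 -0.0708  0.0029 -0.0186 -0.0154 -0.0162]
0.6400000000000001 [ 0.0413 -0.0812  0.0029 -0.0186 -0.0154 -0.0162]
0.48 [ 0.0546 -0.0895  0.003  -0.0186 -0.0154 -0.0162]
0.32000000000000006 [ 0.069  -0.0957  0.003  -0.0186 -0.0154 -0.0162]
0.16000000000000014 [ 0.0842 -0.0994  0.0031 -0.0186 -0.0154 -0.0162]
0.0 [ 0.0998 -0.1007  0.0031 -0.0186 -0.0154 -0.0162]
```

>>> drive_tool(targets=[[0.003,-0.0155,0.001,0,0,0],[0.006,-0.0305,0.001,0,0,0],[0.0117,-0.045,0.001,0,0,0],[0.0196,-0.0587,0.001,0,0,0],[0.0296,-0.0708,0.001,0,0,0],[0.041,-0.081,0.001,0,0,0],[0.0546,-0.0895,0.001,0,0,0],[0.069,-0.0957,0.001,0,0,0],[0.084,-0.0994,0.001,0,0,0],[0.098,-0.1007,0.001,0,0,0]])

```text
t: 18.18
tool_pos: [0.453, 0.1282, 0.1008]
tool_rot: [-3.138, -0.524, 1.553]
wrist_force: [2.1, -5.6, 1.4]
width: 0.0153
grasp_force: 30.2
```

>>> drive_tool(targets=[[0.003,0,0,0,0,0],[0.006,0,0,0,0,0],[0.006,0,0,0,0,0]])

```text
t: 18.55
tool_pos: [0.4529, 0.1336, 0.1039]
tool_rot: [-3.138, -0.525, 1.554]
wrist_force: [-0.3, -6.0, 6.0]
width: 0.015
grasp_force: 30.7
```

```bash
python3 - <<'E'
from h import *
here(); print('F lane',env.sense()['wrist_force']@LM)
E
```

```text
t 18.55 grasp world [0.4528 0.1243 0.12  ] lane mm [-70.581   35.6528  47.1477] rot err lane deg [0.111  0.0791 0.1917] q [-0.0558  0.5014  0.1503  2.1612 -0.9345  0.772   0.8444] F [-0.3164 -6.0183  5.9756] w 0.01500266891454104
F lane [-2.2273  0.2394  8.186 ]
```

>>> drive_tool(targets=[[0.002,0,0.001,0,0,0],[0.004,0,0.001,0,0,0],[0.006,0,0.001,0,0,0],[0.006,0,0.001,0,0,0]])

```text
t: 19.05
tool_pos: [0.4529, 0.1348, 0.1044]
tool_rot: [-3.137, -0.518, 1.549]
wrist_force: [-3.4, -20.5, 3.5]
width: 0.0148
grasp_force: 31.0
```

```bash
python3 - <<'E'
from h import *
here(); print('F lane',env.sense()['wrist_force']@LM)
E
```

```text
t 19.05 grasp world [0.4528 0.1255 0.1206] lane mm [-69.2321  35.6301  47.0361] rot err lane deg [-0.0083 -0.3023  0.4355] q [-0.0655  0.4975  0.1539  2.162  -0.9321  0.7664  0.8313] F [ -3.4063 -20.4666   3.4611] w 0.0148375939517605
F lane [-16.0304   3.1442  13.2517]
```

>>> drive_tool(targets=[[-0.003,0,0,0,0,0],[-0.003,0,0,0,0,0]], gripper=-0.1)

```text
t: 19.3
tool_pos: [0.4517, 0.1384, 0.104]
tool_rot: [-3.135, -0.527, 1.555]
wrist_force: [-0.2, -0.9, -0.1]
width: 0.0382
grasp_force: 0.0
```

>>> drive_tool(targets=[[0,0,0,0,0,0],[0,0,-0.03,0,0,0],[0,0,-0.07,0,0,0],[0,0,-0.12,0,0,0],[-0.05,0.03,-0.16,0,0,0],[-0.1,0.03,-0.18,0,0,0],[-0.15,0.03,-0.18,0,0,0],[-0.15,0.03,-0.18,0,0,0]])

```text
t: 20.3
tool_pos: [0.4788, -0.0853, 0.1821]
tool_rot: [-3.131, -0.525, 1.548]
wrist_force: [0.7, 0.5, 0.0]
width: 0.0384
grasp_force: 0.0
```

```bash
python3 - <<'E'
from h import *
from fit import cloud
here()
for cn in("scene","top"):
    im,d=env.read_camera(cn); np.save(f"{cn}d.npy",d)
    if cn=="scene": cv2.imwrite("pics/s6.png",cv2.resize(im[60:260,220:460],(720,600)))
    else: cv2.imwrite("pics/t6.png",cv2.resize(im[110:230,110:270],(800,600)))
    Q=(cloud(cn)-LO)@LM
    bar=(Q[:,2]>.012)&(Q[:,2]<.022)&(Q[:,0]<-.063)&(Q[:,0]>-.17)&(Q[:,1]<.03)&(Q[:,1]>-.055); print('bar',bar.sum(),np.polyfit(Q[bar,1],Q[bar,0],1))
    h=(abs(Q[:,2]-.059)<.004)&(abs(Q[:,0])<.033)&(abs(Q[:,1])<.03); print(cn,'handle',h.sum(),np.percentile(Q[h],[3,97],axis=0)*1000)
E
```

```text
t 20.3 grasp world [ 0.4788 -0.0947  0.1983] lane mm [-220.7705    6.8062  224.2162] rot err lane deg [0.3198 0.1016 0.4758] q [ 0.2484  0.505   0.3221  1.8462 -0.6431  1.2046  0.8925] F [0.6846 0.4925 0.0056] w 0.038356987693160156
bar 197 [ 0.0055 -0.0724]
scene handle 137 [[-13.7058  -8.6855  56.0874]
 [ 20.0922   8.1734  62.5235]]
bar 115 [-0.005  -0.0719]
top handle 88 [[-14.3938  -5.4652  56.2459]
 [ 20.2517  10.9811  62.4333]]
```

View pics/s6.png

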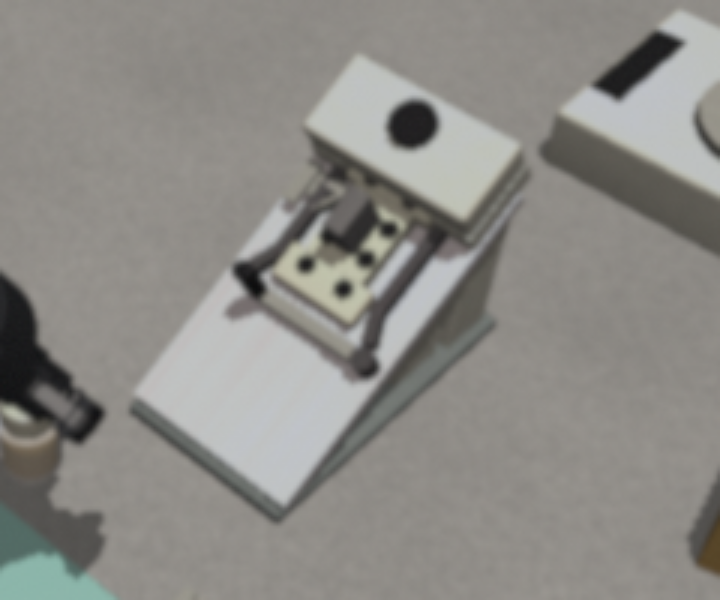

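View pics/t6.png

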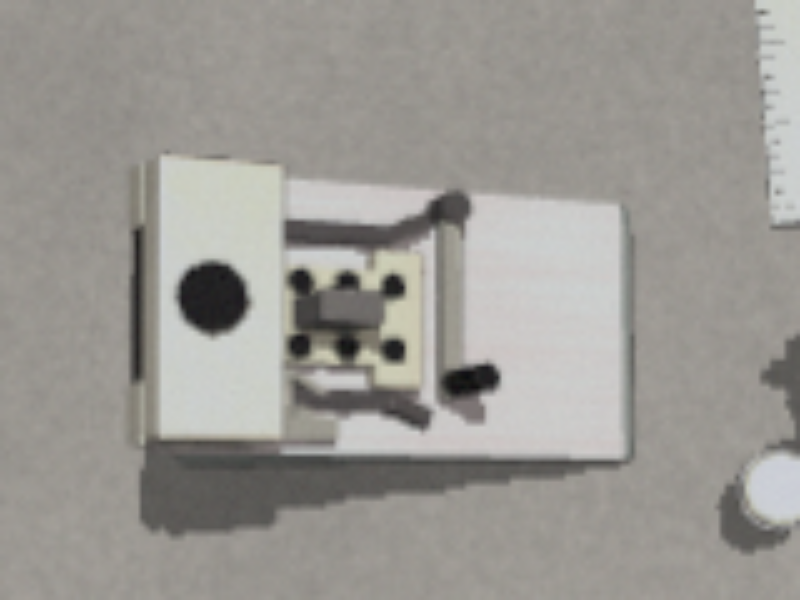

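The gate is straight across, from (365,360) to (250,280) in the scene crop. The cassette is home behind it, the catch is in its waist, and the gripper touches nothing.

```bash
python3 -c "from rig import env; print(env.sign_off())"
```

```text
the job is handed in; nothing more can be done
None
```

The cassette is loaded home with the catch in its waist and the gate is fully shut behind it; I didn't touch the spare, ruler, jar or red look-alike, and I handed the job in at about 20 s (no verdict was returned).

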